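# Bring a wheel's valve under the pump head

### The arm

A 6-joint arm with a two-finger parallel gripper is mounted at the origin on the work surface. World frame = base frame: x ahead of the robot, y to its left, z up, the work surface at z = 0. Lengths are in m, angles in rad, forces in N, time in s.
With the tool pointing down it reaches from about 0.25 to 0.775 m from the base axis. Payload 4 kg.
Tool frame: the origin (TCP) lies midway between the tips of the shut fingers; the grasp point (between the pads) lies 19 mm behind it (bot.tcp_to_grasp is the distance from the TCP to the grasp point, in m); z points along the fingers, y is the line along which they close (so a half turn about z gives the same grasp; the last joint's range is limited). The gripper opens to 85 mm and grips with 20 to 120 N. Pads are 22 mm wide; open, the fingers measure 114 mm over their backs; the gripper's body (76 mm by 85 mm) begins 54 mm behind the grasp point. The pads swing forward as they close: fully open they stand 13 mm farther back than shut.
Start: joints at [-1.307, 0.087, 1.371, -0, 1.684, -0.103], TCP at [0.197, -0.513, 0.231] pointing down, gripper open.
Joint ranges: [-3.1, 3.1], [-0.76, 2.03], [0.27, 2.55], [-1.08, 4.22], [0.17, 2.65], [-2.57, 2.57]. Speed limits (rad/s): [2.79, 2.79, 3.14, 3.14, 3.14, 3.14].

### API

Orientations are given as a unit quaternion [w, x, y, z].
In Python, from plant import status, eyes, job_done, bot gives the robot as it stands. The module is installed in compiled form; this text tells all that it offers.
- The arm moves only by the tool send_rows, never from a script. Its argument "steps" is one flat list of numbers, 5 for each row, row after row: the opening, from 0 (shut) to 1 (fully open), then the shift along the world's x, y, z in cm, then the turn about the world's z in rad. A call has 1 to 20 rows; each row shifts and turns the commanded pose from where the row before left it; what a row does not reach is not made up. A row lasts 1/12 s, in which the tool goes at most 41.7 mm and 7.16 degrees, less where a joint would pass 70% of its speed; a pose out of reach is approached as far as the arm can. A call with a gripper value outside its range is refused whole. The fingers move at their own pace and stop on an object; the grip force is fixed at half the most. Time passes only in rows, so rows that do not move let the fingers close. It gives the time, the measured TCP pose, the force, the opening and the grip force at its end, in the units of the state.
- status.get_obs(): the state, without advancing time (a new reading comes with each control period).
- eyes.read_camera(name): name is "scene" or "top" or "wrist"; returns a dict with "frame" (400x640x3 uint8, red, green, blue), "range_z" (400x640 float32, m along the optical axis (not along the pixel's ray), 0 where there is no reading), "fx", "fy", "cx", "cy" (pixels), "R" (3x3) and "t" (3): a world point X has camera coordinates R X + t. Camera axes: x right, y down, z forward; pixel columns grow to the right and rows downward; lengths in m; the calibration is good to about 2 mm. The wrist camera is an equidistant fisheye: a pixel r from the principal point sees the ray r / f radians off the axis. A picture is of the moment at which its call begins.
- job_done(): hands the job in; it is judged then, once.
The state is a dict: "time": time; "q": joint angles; "dq": joint speeds; "joint_efforts": joint torques, N m; "tool_pos": TCP position; "tool_rot": TCP orientation; "contact_force": force on the tool from outside, world axes, zero at the start; "wrist_torque": the same for the moment, N m; "opening": finger opening in m; "gripper_force": force on a finger pad.
Only numpy, scipy, OpenCV 4.12 (cv2) and the standard library are available. Lean on these libraries where they do the work, as an engineer would, in place of code of your own. Each camera call takes 0.05 s, during which the arm holds its last target. There are 200 camera calls.

### The job

Get the small wheel ready for pumping: with a fingertip, push gently on its spokes to turn it until the bent valve stands right in front of the tip of the fixed steel pointer, then push the pump arm round to its stop so that the chrome pump head stands over the valve. Do not push on the tyre or the valve, do not lift the wheel on its spindle, and leave the tub and the loose tools as they are.

Things in the scene. Friction and masses are not known exactly. Their poses are not given: they have to be found in the camera images.
- stand: Plywood base board, 240 x 240 x 18 mm with a 100 mm wide tongue towards its +y (to 220 mm from the spindle), fixed to the bench. An upright spindle carries the wheel lying flat. Origin: under the spindle, on the bench; z up. A steel post 22 mm thick, 185 mm from the spindle along +y, carries the pump arm.
- pointer_tip (a point): Tip of the fixed steel pointer, a thin flat strip 10 mm wide that runs from the post over the tyre towards the spindle; the tip is 109 mm from the spindle along the stand's +y; the strip lies 117 to 120 mm above the bench.
- wheel: Child's wheel lying flat on the spindle, its hub 42 mm across. Origin: on the axle in the mid-plane, 90 mm above the bench; z up; +y towards the valve. It turns endlessly either way about z, stays where it is left (friction 0.1 N m, 1 to 2 N at a spoke), and sits loosely, so it could be lifted. Hub nut's top 118 mm, spindle's tip 122 mm above the bench.
- spoke (a point): Middle of one of the wheel's five equal grey plastic spokes, 62 mm from the axle; turns with the wheel. Spokes are 14 mm wide, 82 to 98 mm above the bench, from the hub to the rim (inner face 106 mm from the axle), 72 degrees apart; this one is 36 degrees counterclockwise of the valve, which lies midway between two. The gaps are open down to the base board.
- tyre: Black tyre on the wheel, 300 mm outside diameter, 39 mm thick, its top 110 mm above the bench. Origin and axes as the wheel. Not to be pushed.
- valve: Bent valve, 9 mm thick black stem with brass end, that comes out of the inside of the rim and turns straight up. Origin and axes as the wheel (the stem itself stands 92 mm along +y). Not to be pushed.
- valve_tip (a point): Top of the valve stem, 92 mm from the axle along the wheel's +y, 122 mm above the bench.
- mark (a point): The place, fixed on the stand, where the valve tip must come: 92 mm from the spindle along the stand's +y, just inside the pointer's tip, 122 mm above the bench.
- pivot (a point): Pivot of the pump arm on top of the post, 185 mm along the stand's +y, 131 mm above the bench; the axis is vertical. The pivot cap is 28 mm across, its top 153 mm above the bench.
- pump_head (a point): Underside of the chrome pump head (30 mm across, 26 mm tall) at the end of the pump arm, 93 mm from the pivot, 126 mm above the bench.
- pump_arm (a joint): Angle of the pump arm about the pivot: 0 at its stop, where it points at the spindle and the head is above the mark; grows to 1.7 rad as the arm swings out clockwise seen from above, towards the stand's -x. The arm is a level bar 12 mm wide, 135 to 151 mm above the bench. It stays where it is left (0.08 N m of friction).
- tub: Clear plastic tub, 130 x 180 x 80 mm high, with a clear lid hinged on its far side with a small knob; fixed to the bench. Origin at the centre of its underside. Bystander.
- tub_lid (a joint): Angle of the tub's lid, 0 shut, grows as it opens. To stay shut.
- lever_a: Loose purple plastic tyre lever, 120 mm long, 8 mm thick, lying on the bench; origin near its middle at the underside. Bystander.
- lever_b: Second loose purple tyre lever of the same shape. Bystander.
- wrench: Loose steel wrench, 140 mm long, lying on the bench; origin near its middle. Bystander.

How it is judged:
By the outcome, as a careful person would: the job done as asked, in the order asked, and still so for the second after the job is handed in, with the robot touching nothing.
It also fails if it takes over 58 s, if anything falls off the work surface, if the arm or the gripper's body presses on something with over 40 N, if the wrist force passes 120 N, or if a joint passes its speed limit or range.

## Working session

There is one attempt and no reset: what is moved stays moved. The work goes in short steps, Python scripts to look and compute and a tool call to move; the robot and the scene stay as the last step left them, time stands still between calls to the robot, and variables do not carry over. Pictures are saved under pics/ and viewed, at most 10 in all, crops included, and the job is handed in when it is done.

Besides the shell and the picture viewer there is one more tool, called after "Emit:" by a JSON object that holds its "method" and its "body", one argument or row to a line. send_rows: Moves the arm, as the interface text tells. Its arguments: {"type":"object","properties":{"steps":{"type":"array","items":{"type":"number"}}},"required":["steps"]}

```bash
mkdir -p pics; cat > h.py <<'E'
import numpy as np, cv2
from plant import status, eyes, job_done, bot
def snap(n,save=None):
    c=eyes.read_camera(n)
    if save: cv2.imwrite('pics/'+save,c['frame'][:,:,::-1])
    return c
def onplane(c,u,v,z):
    d=np.array([(u-c['cx'])/c['fx'],(v-c['cy'])/c['fy'],1.]); R=c['R'];o=-R.T@c['t'];d=R.T@d
    return o+d*(z-o[2])/d[2]
def cloud(c):
    z=c['range_z'];v,u=np.mgrid[:z.shape[0],:z.shape[1]]
    P=np.stack([(u-c['cx'])/c['fx']*z,(v-c['cy'])/c['fy']*z,z],-1)
    return (P-c['t'])@c['R']
E
python3 - <<'E'
from h import *
a=snap('top','top0.png');b=snap('scene','scene0.png')
for c in(a,b): print(c['fx'],c['cx'],c['cy'],-c['R'].T@c['t'],c['R'][2])
print(status.get_obs())
E
```

```text
390.63680810646815 315.66033564184795 205.27950275740557 [0.3627314  0.02923564 1.15030749] [ 0.14734666 -0.00284733 -0.98908081]
449.72792929911265 325.2024775253677 195.0468598280485 [1.31335711 0.36174711 1.00429498] [-0.63244376 -0.27484609 -0.72420613]
{'time': 0.1, 'q': array([-1.30711292e+00,  8.79462817e-02,  1.37209616e+00, -2.89124628e-05,
        1.68360536e+00, -1.03097741e-01]), 'dq': array([-0.00067957, -0.00020488, -0.00304746, -0.00226993, -0.00029815,
       -0.00086512]), 'joint_efforts': array([ 3.06926413e-03, -3.53014541e+01, -3.14218211e+01,  5.07557320e-05,
        7.95136584e-03,  6.97348270e-06]), 'tool_pos': array([ 0.19710939, -0.51299396,  0.23022407]), 'tool_rot': array([-1.02311484e-03,  9.83230800e-01,  1.82362653e-01, -9.67382261e-05]), 'contact_force': array([ 0.03667489, -0.85650447,  0.43790001]), 'wrist_torque': array([ 0.05701876, -0.01156509,  0.00179626]), 'gripper_force': 0.0, 'opening': 0.08566088094591619}
```

View pics/top0.png

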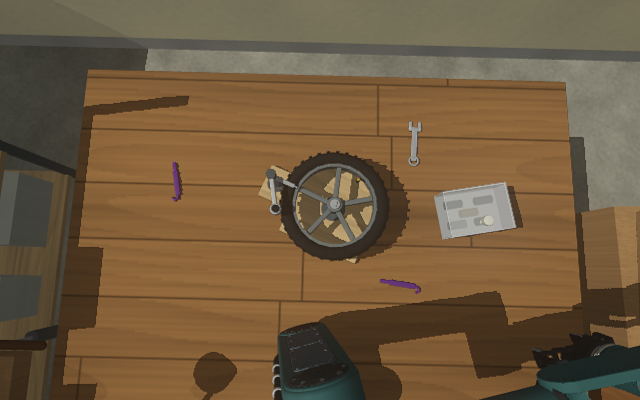

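View pics/scene0.png

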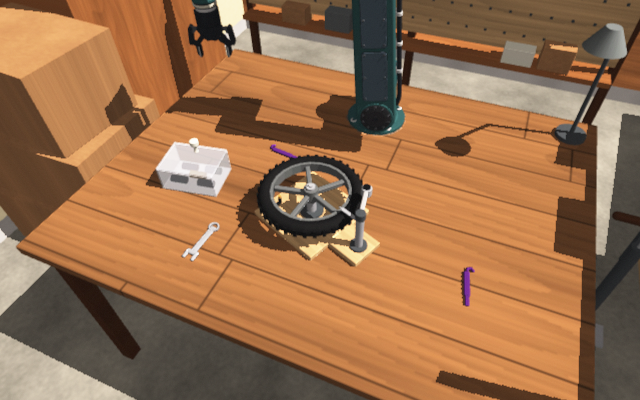

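The top view shows the wheel hub at about (336,205), the post cap at (271,174) and the pump head at (276,209). I'll zoom in to find the valve.

```bash
python3 - <<'E'
from h import *
a=snap('top');b=snap('scene')
A=cv2.resize(a['frame'][140:270,250:400],None,fx=4,fy=4,interpolation=3)
B=cv2.resize(b['frame'][140:270,245:395],None,fx=4,fy=4,interpolation=3)
cv2.imwrite('pics/za.png',A[:,:,::-1]);cv2.imwrite('pics/zb.png',B[:,:,::-1])
E
```

```text
(no output)
```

View pics/za.png

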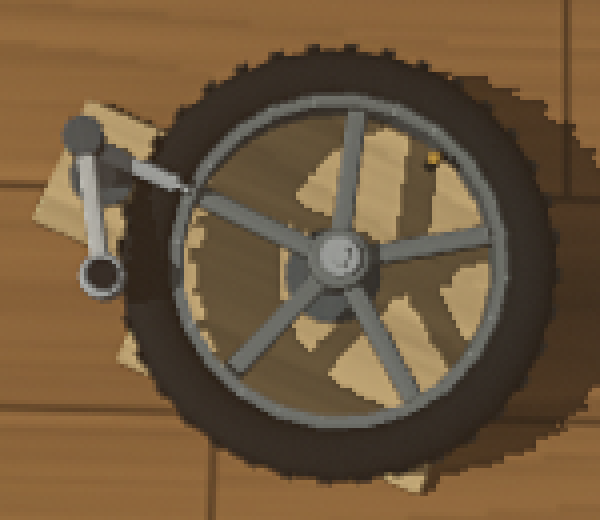

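View pics/zb.png

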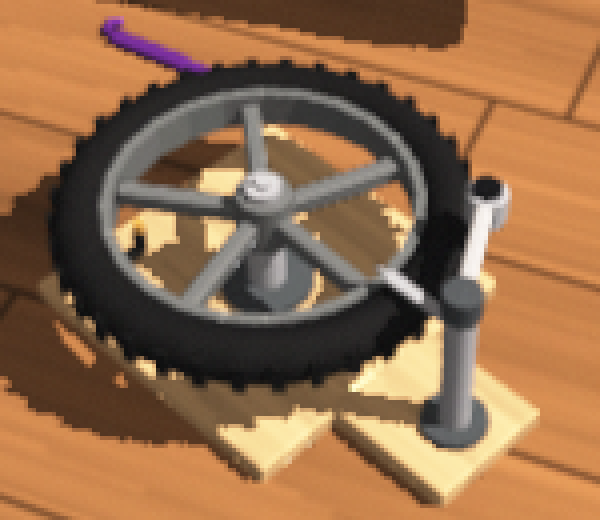

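```bash
python3 - <<'E'
from h import *
a=snap('top');b=snap('scene')
pts=dict(hub=((343,256),(259,184),.118),cap=((83,134),(463,290),.153),ptip=((188,190),(380,270),.1185),head=((102,276),(489,188),.152),valve=((433,158),(139,232),.122))
G={}
for n,(p,q,z) in pts.items():
    ua=(250+p[0]/4-.375,140+p[1]/4-.375);ub=(245+q[0]/4-.375,140+q[1]/4-.375)
    Ps=[c['R']for c in(a,b)]
    M=[np.array([[c['fx'],0,c['cx']],[0,c['fy'],c['cy']],[0,0,1]])@np.c_[c['R'],c['t']] for c in(a,b)]
    X=cv2.triangulatePoints(M[0],M[1],np.array(ua)[:,None],np.array(ub)[:,None])[:,0];X=X[:3]/X[3]
    G[n]=(onplane(a,*ua,z)+onplane(b,*ub,z))/2
    print(n,X.round(4),onplane(a,*ua,z).round(4),onplane(b,*ub,z).round(4))
# rim inner ellipse: dark-tyre points by depth cloud at z>0.1
for c in(a,b):
    P=cloud(c); m=(c['range_z']>0)&(P[...,2]>.10)&(P[...,2]<.113)&(np.hypot(P[...,0]-G['hub'][0],P[...,1]-G['hub'][1])<.16)
    Q=P[m]; A=np.c_[2*Q[:,:2],np.ones(len(Q))]
    h=G['hub'][:2]; r=np.hypot(*(Q[:,:2]-h).T); s=r>.11; Q=Q[s]
    e,_=cv2.minEnclosingCircle(Q[:,:2].astype(np.float32)),0
    print(len(Q),e,Q[:,2].max())
h=G['hub']
for k in('cap','ptip','valve','head'):
    d=G[k]-h;print(k,np.hypot(d[0],d[1]),np.degrees(np.arctan2(d[1],d[0])))
d=G['head']-G['cap'];print(np.hypot(*d[:2]),np.degrees(np.arctan2(d[1],d[0])))
E
```

```text
hub [ 0.5229 -0.0278  0.1186] [ 0.5224 -0.0263  0.118 ] [ 0.5226 -0.0293  0.118 ]
cap [0.593  0.1452 0.1554] [0.5931 0.1467 0.153 ] [0.5913 0.1438 0.153 ]
ptip [0.5649 0.0781 0.1172] [0.5644 0.0786 0.1185] [0.5661 0.0781 0.1185]
head [0.5    0.1299 0.1535] [0.5    0.1306 0.152 ] [0.4988 0.129  0.152 ]
valve [ 0.592  -0.0872  0.1144] [ 0.59   -0.0855  0.122 ] [ 0.5983 -0.0839  0.122 ]
3877 ((0.5221583843231201, -0.023560382425785065), 0.151596799492836) 0.11298385199704417
2668 ((0.5242401361465454, -0.024981001392006874), 0.15283526480197906) 0.11277093705177911
cap 0.18658303158062486 68.05559772480156
ptip 0.1145192051590713 68.04522361498367
valve 0.09149343281828069 -38.43904166720316
head 0.1593479969048135 98.33095973519417
0.09408399226475474 -170.58045754079808
```

```bash
cat >> h.py <<'E'
C=np.array([.523,-.0262])
def proj(c,X):
    x=c['R']@X+c['t'];return c['fx']*x[0]/x[2]+c['cx'],c['fy']*x[1]/x[2]+c['cy']
def spokes(c,ctr,radii=(.045,.055,.065,.075,.085)):
    """5-fold phase (deg, mod 72) of grey pixels at z=.098 on rings"""
    th=np.radians(np.arange(0,360,.5));out=[]
    f=c['frame'].astype(float)
    for r in radii:
        uv=np.array([proj(c,np.array([ctr[0]+r*np.cos(t),ctr[1]+r*np.sin(t),.098])) for t in th],np.float32)
        v=cv2.remap(f.astype(np.float32),uv[:,0].reshape(-1,1),uv[:,1].reshape(-1,1),1)[:,0]
        g=((v.max(1)-v.min(1))<22)&(v.mean(1)>70)
        z=(g*np.exp(5j*th)).sum(); out.append((round(np.degrees(np.angle(z))/5%72,1),int(g.sum()),round(abs(z)/max(g.sum(),1),2)))
    return out
def brass(c,ctr):
    f=c['frame'].astype(int);m=(f[...,0]-f[...,2]>110)&(f[...,0]>150)&(f[...,1]>100)
    u,v=proj(c,np.array([*ctr,.11]));yy,xx=np.nonzero(m)
    k=np.hypot(xx-u,yy-v)<60;return [(int(x),int(y),c['frame'][y,x].tolist()) for x,y in zip(xx[k],yy[k])][:15]
E
python3 - <<'E'
from h import *
for n in('top','scene'):
    c=snap(n);print(spokes(c,C));print(brass(c,C))
E
```

```text
[(np.float64(65.7), 174, np.float64(0.88)), (np.float64(65.7), 137, np.float64(0.92)), (np.float64(65.6), 113, np.float64(0.95)), (np.float64(65.6), 99, np.float64(0.96)), (np.float64(65.7), 88, np.float64(0.97))]
[(357, 179, [175, 136, 59]), (358, 179, [186, 146, 62]), (358, 180, [171, 132, 56])]
[(np.float64(65.7), 269, np.float64(0.44)), (np.float64(64.3), 251, np.float64(0.41)), (np.float64(62.2), 218, np.float64(0.4)), (np.float64(63.1), 186, np.float64(0.37)), (np.float64(63.3), 156, np.float64(0.4))]
[(274, 141, [204, 133, 78]), (275, 141, [179, 115, 67]), (276, 141, [195, 127, 75]), (272, 142, [211, 139, 81]), (273, 142, [213, 140, 82]), (274, 142, [214, 141, 84]), (275, 142, [215, 144, 84]), (276, 142, [214, 143, 84]), (277, 142, [216, 143, 84]), (278, 142, [216, 141, 81]), (279, 142, [215, 142, 83]), (280, 142, [193, 125, 73]), (271, 143, [207, 134, 78]), (272, 143, [207, 135, 79]), (273, 143, [210, 138, 80])]
```

Emit:
{"method": "send_rows", "body": {
  "steps": [0, 2, 3, 0, 0, 0, 2, 3, 0, 0, 0, 2, 3, 0, 0, 0, 2, 3, 0, 0, 0, 2, 3, 0, 0, 0, 2, 3, 0, 0, 0, 2, 3, 0, 0, 0, 2, 3, 0, 0, 0, 2, 3, 0, 0, 0, 2, 3, 0, 0]
}}

```text
time: 1.23
tool_pos: [0.3979, -0.2118, 0.2317]
tool_rot: [0.0, 0.983, 0.182, 0.0]
contact_force: [0.4, 0.2, -0.1]
opening: 0.0001
gripper_force: 0.0
```

Emit:
{"method": "send_rows", "body": {
  "steps": [0, 0.65, 1.92, 0, 0, 0, 0.65, 1.92, 0, 0, 0, 0.65, 1.92, 0, 0, 0, 0.65, 1.92, 0, 0, 0, 0.65, 1.92, 0, 0, 0, 0.65, 1.92, 0, 0, 0, 0.65, 1.92, 0, 0, 0, 0.65, 1.92, 0, 0, 0, 0.65, 1.92, 0, 0, 0, 0.65, 1.92, 0, 0, 0, 0, 0, 0, 0, 0, 0, 0, 0, 0]
}}

```text
time: 2.23
tool_pos: [0.4623, -0.0209, 0.2313]
tool_rot: [0.0, 0.983, 0.183, -0.0]
contact_force: [-0.6, -0.6, -0.1]
opening: 0.0001
gripper_force: 0.0
```

```bash
python3 - <<'E'
from h import *
# plan arc in 0.1 cm for 12 deg steps
p=None
for a in [173.7,186]+list(range(192,312,6)):
    q=C+.06*np.array([np.cos(np.radians(a)),np.sin(np.radians(a))])
    print(a,q.round(4),None if p is None else ((q-p)*100).round(2));p=q
c=snap('wrist','w0.png')
E
```

```text
173.7 [ 0.4634 -0.0196] None
186 [ 0.4633 -0.0325] [-0.   -1.29]
192 [ 0.4643 -0.0387] [ 0.1  -0.62]
198 [ 0.4659 -0.0447] [ 0.16 -0.61]
204 [ 0.4682 -0.0506] [ 0.23 -0.59]
210 [ 0.471  -0.0562] [ 0.29 -0.56]
216 [ 0.4745 -0.0615] [ 0.34 -0.53]
222 [ 0.4784 -0.0663] [ 0.4  -0.49]
228 [ 0.4829 -0.0708] [ 0.44 -0.44]
234 [ 0.4877 -0.0747] [ 0.49 -0.4 ]
240 [ 0.493  -0.0782] [ 0.53 -0.34]
246 [ 0.4986 -0.081 ] [ 0.56 -0.29]
252 [ 0.5045 -0.0833] [ 0.59 -0.23]
258 [ 0.5105 -0.0849] [ 0.61 -0.16]
264 [ 0.5167 -0.0859] [ 0.62 -0.1 ]
270 [ 0.523  -0.0862] [ 0.63 -0.03]
276 [ 0.5293 -0.0859] [0.63 0.03]
282 [ 0.5355 -0.0849] [0.62 0.1 ]
288 [ 0.5415 -0.0833] [0.61 0.16]
294 [ 0.5474 -0.081 ] [0.59 0.23]
300 [ 0.553  -0.0782] [0.56 0.29]
306 [ 0.5583 -0.0747] [0.53 0.34]
```

View pics/w0.png

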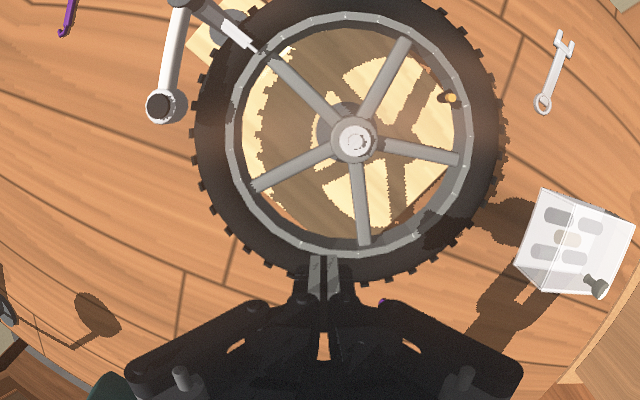

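The wrist view shows the shut fingertips at (323,258) and the wheel hub at (355,140). The gap by spokes (255,188) and (362,240) is the target. Going down there.

Emit:
{"method": "send_rows", "body": {
  "steps": [0, 0.1, 0.1, -2, 0, 0, 0, 0, -2, 0, 0, 0, 0, -2, 0, 0, 0, 0, -2, 0, 0, 0, 0, -1.5, 0, 0, 0, 0, -1.0, 0, 0, 0, 0, -1.0, 0, 0, 0, 0, -1.0, 0, 0, 0, 0, -1.0, 0, 0, 0, 0, -1.2, 0, 0, 0, 0, 0, 0]
}}

```text
time: 3.2
tool_pos: [0.4618, -0.0204, 0.082]
tool_rot: [-0.001, 0.983, 0.182, -0.002]
contact_force: [-0.4, 0.3, 0.0]
opening: 0.0002
gripper_force: 0.0
```

```bash
python3 - <<'E'
from h import *
b=snap('scene');t=snap('top');o=status.get_obs();print(o['tool_pos'],o['contact_force'],spokes(t,C)[1:4])
I=np.vstack([cv2.resize(c['frame'][y:y+100,x:x+200],None,fx=3,fy=3,interpolation=3) for c,x,y in((b,225,130),(t,240,155))])
cv2.imwrite('pics/d1.png',I[:,:,::-1])
E
```

```text
[ 0.46315159 -0.02050928  0.08418687] [-0.44834389 -0.06291319  0.34466199] [(np.float64(68.0), 25, np.float64(0.95)), (np.float64(65.1), 33, np.float64(0.92)), (np.float64(66.8), 89, np.float64(0.49))]
```

View pics/d1.png

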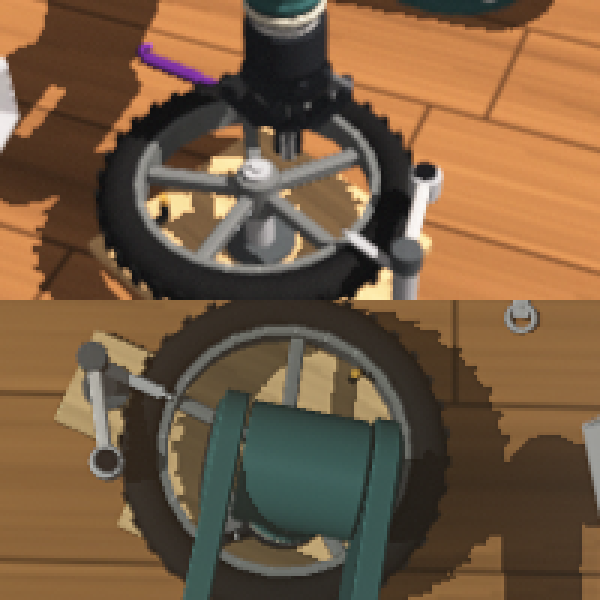

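Both views show the fingertips in the open gap and clear of the spokes, at (287,143) in the upper crop. Pushing the arc counterclockwise.

Emit:
{"method": "send_rows", "body": {
  "steps": [0, 0, -0.32, 0, 0, 0, 0, -0.32, 0, 0, 0, 0, -0.32, 0, 0, 0, 0, -0.32, 0, 0, 0, 0.05, -0.31, 0, 0, 0, 0.05, -0.31, 0, 0, 0, 0.08, -0.3, 0, 0, 0, 0.08, -0.3, 0, 0, 0, 0.12, -0.3, 0, 0, 0, 0.12, -0.3, 0, 0, 0, 0.14, -0.28, 0, 0, 0, 0.14, -0.28, 0, 0, 0, 0.17, -0.26, 0, 0, 0, 0.17, -0.26, 0, 0, 0, 0.2, -0.25, 0, 0, 0, 0.2, -0.25, 0, 0, 0, 0.22, -0.22, 0, 0, 0, 0.22, -0.22, 0, 0]
}}

```text
time: 4.8
tool_pos: [0.483, -0.0719, 0.0843]
tool_rot: [0.0, 0.983, 0.182, -0.0]
contact_force: [-0.8, 1.0, 0.6]
opening: -0.0
gripper_force: 0.8
```

```bash
python3 - <<'E'
from h import *
o=status.get_obs();p=o['tool_pos'];d=p[:2]-C;print(p,np.hypot(*d),np.degrees(np.arctan2(d[1],d[0]))%360,o['contact_force'])
c=snap('top');print(spokes(c,C,(.08,.09,.098)),brass(c,C))
E
```

```text
[ 0.4829566  -0.07193352  0.08427607] 0.060786745128757314 228.79522768679536 [-0.75225085  1.02526816  0.6305903 ]
[(np.float64(33.7), 54, np.float64(0.69)), (np.float64(32.9), 45, np.float64(0.85)), (np.float64(33.4), 49, np.float64(0.95))] [(337, 169, [185, 146, 63]), (336, 170, [174, 136, 58]), (337, 170, [183, 145, 63]), (338, 170, [182, 142, 61])]
```

Emit:
{"method": "send_rows", "body": {
  "steps": [0, 0.24, -0.2, 0, 0, 0, 0.24, -0.2, 0, 0, 0, 0.26, -0.17, 0, 0, 0, 0.26, -0.17, 0, 0, 0, 0.28, -0.14, 0, 0, 0, 0.28, -0.14, 0, 0, 0, 0.3, -0.11, 0, 0, 0, 0.3, -0.11, 0, 0, 0, 0.3, -0.08, 0, 0, 0, 0.3, -0.08, 0, 0, 0, 0.31, -0.05, 0, 0, 0, 0.31, -0.05, 0, 0, 0, 0.31, -0.01, 0, 0, 0, 0.31, -0.01, 0, 0, 0, 0.31, 0.02, 0, 0, 0, 0.31, 0.02, 0, 0, 0, 0.31, 0.05, 0, 0, 0, 0.31, 0.05, 0, 0, 0, 0.3, 0.08, 0, 0, 0, 0.3, 0.08, 0, 0]
}}

```text
time: 6.52
tool_pos: [0.5416, -0.0839, 0.0844]
tool_rot: [0.0, 0.983, 0.182, 0.0]
contact_force: [-2.2, 0.2, -0.2]
opening: -0.0
gripper_force: 0.9
```

```bash
cat > st.py <<'E'
from h import *
o=status.get_obs();p=o['tool_pos'];d=p[:2]-C;print(p,np.hypot(*d),np.degrees(np.arctan2(d[1],d[0]))%360,o['contact_force'])
c=snap('top');print(spokes(c,C,(.08,.09,.098)));B=brass(c,C);print(B)
if B:
    u=np.mean([x[:2] for x in B],0);X=onplane(c,*u,.120);e=X[:2]-C;print('valve',X,np.hypot(*e),np.degrees(np.arctan2(e[1],e[0])))
E
python3 st.py
```

```text
[ 0.5415735  -0.08385832  0.08436611] 0.06057603775699046 287.8553288161331 [-2.22676937  0.1957381  -0.2086279 ]
[(np.float64(17.3), 102, np.float64(0.61)), (np.float64(17.0), 73, np.float64(0.87)), (np.float64(16.6), 69, np.float64(0.85))]
[(307, 182, [183, 144, 62]), (308, 182, [191, 152, 64]), (307, 183, [175, 138, 60]), (308, 183, [181, 142, 61])]
valve [0.57757685 0.04974898 0.12      ] 0.093524757820258 54.29901590943166
```

Emit:
{"method": "send_rows", "body": {
  "steps": [0, 0.3, 0.1, 0, 0, 0, 0.29, 0.12, 0, 0, 0, 0.28, 0.14, 0, 0, 0, 0.14, 0.08, 0, 0, 0, 0.07, 0.04, 0, 0, 0, 0.07, 0.04, 0, 0, 0, 0, 0, 0, 0, 0, 0, 0, 0, 0]
}}

```text
time: 7.23
tool_pos: [0.5529, -0.0786, 0.0844]
tool_rot: [0.0, 0.983, 0.182, 0.0]
contact_force: [-1.5, -1.3, 0.0]
opening: -0.0002
gripper_force: 0.5
```

```bash
cat >>st.py <<'E'
import sys
b=snap('scene')
I=np.vstack([cv2.resize(c['frame'][y:y+50,x:x+100],None,fx=6,fy=6,interpolation=3) for c,x,y in((b,290,175),(c,255,160))])
cv2.imwrite('pics/'+sys.argv[1],I[:,:,::-1])
E
python3 st.py e1.png
```

```text
[ 0.55287812 -0.07862758  0.08439961] 0.060343629213962184 299.67851798868696 [-1.51291678 -1.25495385  0.01562292]
[(np.float64(29.2), 74, np.float64(0.7)), (np.float64(28.9), 61, np.float64(0.81)), (np.float64(29.1), 56, np.float64(0.84))]
[(303, 188, [184, 145, 65]), (304, 188, [191, 152, 65]), (303, 189, [174, 137, 59]), (304, 189, [184, 145, 63])]
valve [0.56088275 0.06001873 0.12      ] 0.0941741611319251 66.28029362099744
```

View pics/e1.png

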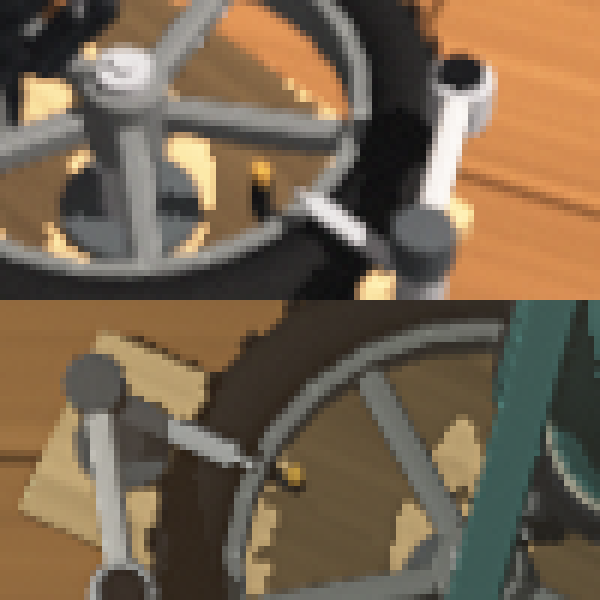

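The scene and top crops put the brass tip at (262,172) and (292,474). Both are nearly on the line of the pointer, with a small counterclockwise turn still due. I'll measure the pointer line and the centre more finely.

```bash
cat > fine.py <<'E'
from h import *
cs=[snap('top') for _ in range(1)];c=cs[0]
f=c['frame'].astype(float)
# strip centreline: sample across at radii .112-.165 along bearing ~68 on z=.12; bright grey
S=np.radians(68.);ux=np.array([np.cos(S),np.sin(S)]);n=np.array([-ux[1],ux[0]])
rs=np.arange(.116,.150,.002);ws=np.arange(-.014,.0141,.0005);cen=[]
for r in rs:
    uv=np.array([proj(c,np.array([*(C+r*ux+w*n),.12])) for w in ws],np.float32)
    v=cv2.remap(f.astype(np.float32),uv[:,:1].copy(),uv[:,1:].copy(),1)[:,0].mean(1)
    wt=np.clip(v-np.percentile(v,30)-15,0,None); cen.append((wt*ws).sum()/wt.sum())
k=np.polyfit(rs,cen,1);res=np.array(cen)-np.polyval(k,rs)
print('strip: lateral at r=.092 %.1f mm, slope %.1f deg, at r=0 %.1f, rms %.2f'%(np.polyval(k,.092)*1e3,np.degrees(k[0]),k[1]*1e3,res.std()*1e3))
# brass subpixel: weight by (R-B)
m=f[...,0]-1.0*f[...,2];B=brass(c,C);u0=np.mean([b[:2] for b in B],0).round().astype(int)
y,x=np.mgrid[u0[1]-2:u0[1]+3,u0[0]-2:u0[0]+3];w=np.clip(m[y,x]-75,0,None)
X=onplane(c,(w*x).sum()/w.sum(),(w*y).sum()/w.sum(),.121)[:2]-C
print('brass r %.1f lateral %.1f mm'%(X@ux*1e3,X@n*1e3), 'N',int((w>0).sum()))
print('spokes',spokes(c,C,(.075,.08,.085,.09,.095)))
# centre from rim inner/outer grey edge: fit grey rim ring
g=((f.max(2)-f.min(2))<22)&(f.mean(2)>75);pts=[]
for t in np.radians(np.arange(0,360,2)):
    rr=np.arange(.098,.122,.0005);uv=np.array([proj(c,np.array([*(C+r*np.array([np.cos(t),np.sin(t)])),.106])) for r in rr],np.float32)
    v=cv2.remap(g.astype(np.float32),uv[:,:1].copy(),uv[:,1:].copy(),1)[:,0]
    if .004<v.sum()*.0005<.013 and v[-4:].max()<.3: r=rr[np.nonzero(v>.5)[0][-1]];pts.append([r*np.cos(t),r*np.sin(t),r])
P=np.array(pts);A=np.c_[2*P[:,:2],np.ones(len(P))];s=np.linalg.lstsq(A,(P[:,:2]**2).sum(1),rcond=None)[0]
print('rim centre offset mm',s[:2]*1e3,'R',np.sqrt(s[2]+s[0]**2+s[1]**2),len(P))
E
python3 fine.py
```

```text
strip: lateral at r=.092 2.7 mm, slope -3.8 deg, at r=0 8.8, rms 0.91
brass r 93.9 lateral -2.7 mm N 6
spokes [(np.float64(30.2), 92, np.float64(0.49)), (np.float64(28.9), 77, np.float64(0.63)), (np.float64(29.4), 64, np.float64(0.76)), (np.float64(28.9), 61, np.float64(0.81)), (np.float64(29.5), 58, np.float64(0.88))]
rim centre offset mm [-0.26445371  2.24631815] R 0.11371462186896415 96
```

Emit:
{"method": "send_rows", "body": {
  "steps": [0, 0.06, 0.03, 0, 0, 0, 0.06, 0.03, 0, 0, 0, 0.06, 0.04, 0, 0, 0, 0, 0, 0, 0, 0, 0, 0, 0, 0]
}}

```text
time: 7.8
tool_pos: [0.5547, -0.0776, 0.0843]
tool_rot: [0.0, 0.983, 0.182, 0.0]
contact_force: [-2.0, -0.6, 0.2]
opening: -0.0001
gripper_force: 0.5
```

```bash
sed -i 's/^C=.*/C=np.array([.5227,-.0242])/' h.py; python3 st.py e2.png; python3 fine.py
```

```text
[ 0.55466196 -0.07756165  0.08431194] 0.06220154817177543 300.920294754549 [-2.03671685 -0.56649694  0.2003174 ]
[(np.float64(30.7), 79, np.float64(0.64)), (np.float64(31.2), 60, np.float64(0.83)), (np.float64(31.2), 51, np.float64(0.86))]
[(303, 189, [190, 150, 65]), (302, 190, [171, 135, 58]), (303, 190, [183, 145, 63])]
valve [0.55764197 0.0621589  0.12      ] 0.09316008238894488 67.97108256050134
strip: lateral at r=.092 2.6 mm, slope -5.5 deg, at r=0 11.4, rms 1.05
brass r 92.7 lateral -0.6 mm N 9
spokes [(np.float64(32.7), 106, np.float64(0.46)), (np.float64(31.2), 80, np.float64(0.64)), (np.float64(31.2), 65, np.float64(0.76)), (np.float64(31.2), 60, np.float64(0.83)), (np.float64(31.0), 57, np.float64(0.84))]
rim centre offset mm [-0.12450819  0.28803775] R 0.11391291412037771 97
```

Emit:
{"method": "send_rows", "body": {
  "steps": [0, -0.4, -0.2, 0, 0, 0, -0.5, -0.25, 0, 0, 0, 0, 0, 0, 0, 0, 0, 0, 1, 0, 0, 0, 0, 2, 0, 0, 0, 0, 3, 0, 0, 0, 0, 3, 0, 0, 0, 0, 3, 0, 0, 0, 0, 2, 0, 0, -3, 0, 0, 0, 0, -3, 0, 0, 0, 0, -3, 0, 0, 0, 0, -3, -1, 0, 0, 0, -3, -2, 0, 0, 0, -3, -2, 0, 0, 0, 0, 0, 0, 0]
}}

```text
time: 9.28
tool_pos: [0.3621, -0.1344, 0.2257]
tool_rot: [0.002, 0.984, 0.18, -0.0]
contact_force: [0.3, 0.1, 0.9]
opening: 0.0004
gripper_force: 0.0
```

```bash
python3 fine.py; python3 st.py e3.png; python3 - <<'E'
from h import *
a=snap('top');b=snap('scene')
I=np.vstack([cv2.resize(c['frame'][y:y+40,x:x+90],None,fx=7,fy=7,interpolation=3) for c,x,y in((b,300,180),(a,260,165))])
cv2.imwrite('pics/e4.png',I[:,:,::-1])
E
```

```text
strip: lateral at r=.092 2.6 mm, slope -5.4 deg, at r=0 11.3, rms 1.06
brass r 92.7 lateral -0.6 mm N 9
spokes [(np.float64(31.6), 100, np.float64(0.97)), (np.float64(31.6), 97, np.float64(0.97)), (np.float64(31.8), 90, np.float64(0.97)), (np.float64(31.8), 85, np.float64(0.98)), (np.float64(31.8), 80, np.float64(0.98))]
rim centre offset mm [-0.07705144  0.26749238] R 0.1139213262557836 150
[ 0.36417659 -0.13335508  0.22573388] 0.19246948387003263 214.55028290142897 [0.35806461 1.2089686  0.26400298]
[(np.float64(31.7), 97, np.float64(0.97)), (np.float64(31.8), 85, np.float64(0.98)), (np.float64(31.6), 75, np.float64(0.98))]
[(303, 189, [189, 148, 65]), (302, 190, [170, 133, 58]), (303, 190, [182, 143, 62])]
valve [0.55764197 0.0621589  0.12      ] 0.09316008238894488 67.97108256050134
```

View pics/e4.png

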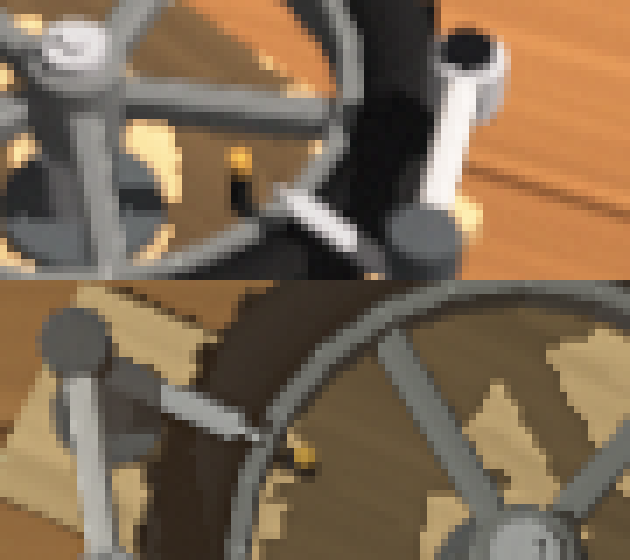

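```bash
python3 - <<'E'
from h import *
for n in('top','scene'):
    c=snap(n);f=c['frame'].astype(float)
    S=np.radians(67.7);ux=np.array([np.cos(S),np.sin(S)]);nn=np.array([-ux[1],ux[0]])
    print(n)
    R=[.112,.116,.120,.124,.128,.132,.136,.140]
    ws=np.arange(-.012,.0121,.002)
    for r in R:
        uv=np.array([proj(c,np.array([*(C+r*ux+w*nn),.12])) for w in ws],np.float32)
        v=cv2.remap(f.astype(np.float32),uv[:,:1].copy(),uv[:,1:].copy(),1)[:,0].mean(1)
        print(r,v.astype(int))
    # cap: centroid of the disc on z=.153 by sampling
    g=((f.max(2)-f.min(2))<22)
    q=C+.185*ux
    gx=np.arange(-.024,.0241,.004)
    print('cap rows=along(-24..24) cols=lateral')
    for a in gx:
        uv=np.array([proj(c,np.array([*(q+a*ux+w*nn),.153])) for w in gx],np.float32)
        print(cv2.remap(f.astype(np.float32),uv[:,:1].copy(),uv[:,1:].copy(),1)[:,0].mean(1).astype(int))
    print('valve lateral at r=.092 z=.121 (R-B)')
    for r in(.086,.09,.094,.098):
        uv=np.array([proj(c,np.array([*(C+r*ux+w*nn),.121])) for w in ws],np.float32)
        v=cv2.remap(f.astype(np.float32),uv[:,:1].copy(),uv[:,1:].copy(),1)[:,0];print((v[:,0]-v[:,2]).astype(int))
E
```

```text
top
0.112 [ 85  87  75  54  57  84 131 128  65  70  73  80  77]
0.116 [ 39  40  38  36  47  85 119  93  50  34  36  38  39]
0.12 [ 43  43  47  65  97 119 149 140  84  60  39  42  43]
0.124 [ 44  43  51  85 136 159 157 156 134  79  48  43  45]
0.128 [ 46  43  44  73 124 152 158 156 139  93  40  44  46]
0.132 [ 48  45  49  81 125 159 157 153 136  79  51  46  45]
0.136 [ 47  45  55  84 137 154 156 154 128  81  38  35  38]
0.14 [ 38  36  43  89 134 157 157 154 146  76  35  36  38]
cap rows=along(-24..24) cols=lateral
[ 88 155 151 149 153 150  86  83  82  67  66  65  69]
[ 86 152 152 149 154 148  79  80  83  68  67  80 131]
[ 76 146 152 150 155 119  71  50  61  70 110 147 169]
[ 82 155 152 148 133  63  69  67  64 140 173 171 174]
[ 78 148 153 125  86  82  84  84  83 141 173 165 108]
[ 97 154 151 102  82  84  84  84  84  94 135 107  87]
[113 153 149  91  82  84  85  85  84  79 106 147 141]
[108 148 154 109  83  85  85  85  85  94 143 149 150]
[105 116 110 106  86  83  84  85  85 103 112 110 117]
[102 102  98 100  92  91  92  93 101 104 103 102 103]
[103 103 100 100 102 103 103 103 104 104 
[... 1110 characters left out ...]
102 101 131 211 244 228 163]
[ 86  53  48  91 102 102 104 104 106 172 225 201 146]
[ 58  36  49  87 103 104 105 104 110 178 219 199 148]
[ 40  39  45  77 100 106 105 104 134 208 222 197 140]
[ 41  41  45  63  88  99 105 115 160 202 189 138 137]
[ 49  47  53  60  70  86 101 138 163 157 137 136 136]
[ 70  61  64  71  79  99 130 140 142 139 136 136 136]
[123 103 103 107 119 136 138 137 139 140 137 134 136]
[166 164 151 137 141 142 141 136 139 140 137 135 136]
valve lateral at r=.092 z=.121 (R-B)
[ 62  63  66  79 104 130 139 133 103  70  55  44  33]
[ 61  60  70 101 138 154 154 136  98  64  58  59  50]
[ 47  40  55  89 120 133 113  69  57  57  58  57  55]
[ 0 16 39 59 73 62 59 58 57 58 59 59 58]
```

The valve and the pointer strip line up within about 1 mm in both views. The view shows the brass tip at (303,460), just inside the pointer tip at (265,437). Next is the pump arm.

Emit:
{"method": "send_rows", "body": {
  "steps": [0, 1.5, 2.6, 0, 0, 0, 1.5, 2.6, 0, 0, 0, 1.5, 2.6, 0, 0, 0, 1.5, 2.6, 0, 0, 0, 1.5, 2.6, 0, 0, 0, 1.5, 2.6, 0, 0, 0, 1.5, 2.6, 0, 0, 0, 1.5, 2.6, 0, 0, 0, 1.5, 2.6, 0, 0, 0, 1.5, 2.6, 0, 0, 0, 1.3, 2.6, 0, 0, 0, 1.2, 2.2, 0, 0, 0, 0, 0, 0, 0, 0, 0, 0, 0, 0]
}}

```text
time: 10.8
tool_pos: [0.5407, 0.1778, 0.223]
tool_rot: [0.0, 0.983, 0.184, -0.001]
contact_force: [1.6, -0.1, -0.3]
opening: 0.0
gripper_force: 0.0
```

```bash
python3 - <<'E'
from h import *
o=status.get_obs();print(o['tool_pos'],o['contact_force'])
P=np.array([.5929,.147]);p=None
for be in range(175,252,6):
    t=np.radians(be);q=P+.055*np.array([np.cos(t),np.sin(t)])+.0225*np.array([np.sin(t),-np.cos(t)])
    print(be,q.round(4),None if p is None else ((q-p)*50).round(2));p=q
E
```

```text
[0.54065811 0.17777409 0.2230376 ] [ 1.56646282 -0.10904783 -0.26440467]
175 [0.5401 0.1742] None
181 [0.5375 0.1685] [-0.13 -0.28]
187 [0.5356 0.1626] [-0.1 -0.3]
193 [0.5342 0.1566] [-0.07 -0.3 ]
199 [0.5336 0.1504] [-0.03 -0.31]
205 [0.5335 0.1441] [-0.   -0.31]
211 [0.5342 0.138 ] [ 0.03 -0.31]
217 [0.5354 0.1319] [ 0.06 -0.3 ]
223 [0.5373 0.1259] [ 0.09 -0.3 ]
229 [0.5398 0.1203] [ 0.13 -0.28]
235 [0.5429 0.1149] [ 0.15 -0.27]
241 [0.5466 0.1098] [ 0.18 -0.25]
247 [0.5507 0.1052] [ 0.21 -0.23]
```

Emit:
{"method": "send_rows", "body": {
  "steps": [0, 0, 0, -2.5, 0, 0, 0, 0, -2.5, 0, 0, 0, 0, -1.5, 0, 0, 0, 0, -1.5, 0, 0, 0, 0, -1.0, 0, 0, 0, 0, 0, 0, 0, -0.1, -0.5, 0, 0, 0, -0.25, -0.5, 0, 0, 0, -0.1, -0.3, 0, 0, 0, -0.1, -0.3, 0, 0, 0, -0.07, -0.3, 0, 0, 0, -0.07, -0.3, 0, 0, 0, -0.03, -0.31, 0, 0, 0, -0.03, -0.31, 0, 0, 0, 0, -0.31, 0, 0, 0, 0, -0.31, 0, 0, 0, 0.03, -0.31, 0, 0, 0, 0.03, -0.31, 0, 0]
}}

```text
time: 12.3
tool_pos: [0.5335, 0.1351, 0.1342]
tool_rot: [-0.0, 0.983, 0.182, -0.0]
contact_force: [-0.2, 1.3, -0.0]
opening: -0.0002
gripper_force: 0.8
```

```bash
cat > arm.py <<'E'
from h import *
o=status.get_obs();print(o['tool_pos'],o['contact_force'])
P=np.array([.5929,.147])
for n in('top','scene'):
    c=snap(n);f=c['frame'].astype(np.float32);r=.03 if n=='top' else .035
    for r in(.03,.045,.06,.075):   # bright bar at z=.151 around pivot
        th=np.radians(np.arange(170,265,1.));uv=np.array([proj(c,np.array([*(P+r*np.array([np.cos(t),np.sin(t)])),.151])) for t in th],np.float32)
        v=cv2.remap(f,uv[:,:1].copy(),uv[:,1:].copy(),1)[:,0];g=((v.max(1)-v.min(1))<25)&(v.mean(1)>135)
        print(n,r,np.degrees(th[g]).mean() if g.any() else None,g.sum())
E
python3 arm.py; python3 fine.py|grep -v strip
```

```text
[0.53353972 0.13513505 0.13418176] [-0.19568048  1.32748374 -0.02424821]
top 0.03 None 0
top 0.045 None 0
top 0.06 None 0
top 0.075 None 0
scene 0.03 215.0 23
scene 0.045 213.5 16
scene 0.06 None 0
scene 0.075 None 0fine.py:10: RuntimeWarning: invalid value encountered in scalar divide
  wt=np.clip(v-np.percentile(v,30)-15,0,None); cen.append((wt*ws).sum()/wt.sum())
  return _methods._mean(a, axis=axis, dtype=dtype,
  ret = ret.dtype.type(ret / rcount)
fine.py:14: RuntimeWarning: invalid value encountered in cast
  m=f[...,0]-1.0*f[...,2];B=brass(c,C);u0=np.mean([b[:2] for b in B],0).round().astype(int)
Traceback (most recent call last):
  File "fine.py", line 15, in <module>
    y,x=np.mgrid[u0[1]-2:u0[1]+3,u0[0]-2:u0[0]+3];w=np.clip(m[y,x]-75,0,None)
                 ~~^^^
IndexError: invalid index to scalar variable.
```

Emit:
{"method": "send_rows", "body": {
  "steps": [0, 0.06, -0.3, 0, 0, 0, 0.09, -0.3, 0, 0, 0, 0.09, -0.3, 0, 0, 0, 0.13, -0.28, 0, 0, 0, 0.13, -0.28, 0, 0, 0, 0.15, -0.27, 0, 0, 0, 0.15, -0.27, 0, 0, 0, 0.18, -0.25, 0, 0, 0, 0.09, -0.13, 0, 0, 0, 0.09, -0.12, 0, 0, 0, 0, 0, 0, 0]
}}

```text
time: 13.37
tool_pos: [0.5454, 0.1098, 0.1343]
tool_rot: [0.0, 0.983, 0.182, -0.0]
contact_force: [-0.3, 1.2, 0.3]
opening: 0.0004
gripper_force: 0.3
```

```bash
python3 arm.py
```

```text
[0.54544474 0.10982318 0.13431635] [-0.33173925  1.18416717  0.25667549]
top 0.03 None 0
top 0.045 None 0
top 0.06 None 0
top 0.075 None 0
scene 0.03 242.5 24
scene 0.045 240.0 17
scene 0.06 239.5 12
scene 0.075 None 0
```

Creeping the last few degrees to the stop while watching the force.

Emit:
{"method": "send_rows", "body": {
  "steps": [0, 0.1, -0.12, 0, 0, 0, 0.1, -0.12, 0, 0, 0, 0.1, -0.11, 0, 0, 0, 0.05, -0.06, 0, 0, 0, 0, 0, 0, 0]
}}

```text
time: 13.88
tool_pos: [0.5488, 0.106, 0.1343]
tool_rot: [0.0, 0.983, 0.182, -0.0]
contact_force: [0.5, 1.0, 0.1]
opening: 0.0003
gripper_force: 0.4
```

```bash
python3 arm.py
```

```text
[0.54883999 0.10601319 0.13431875] [0.46936742 0.97293012 0.07550061]
top 0.03 None 0
top 0.045 None 0
top 0.06 None 0
top 0.075 None 0
scene 0.03 247.0 25
scene 0.045 244.5 18
scene 0.06 244.5 12
scene 0.075 235.0 5
```

Emit:
{"method": "send_rows", "body": {
  "steps": [0, 0.1, -0.1, 0, 0, 0, 0.06, -0.06, 0, 0, 0, 0.05, -0.05, 0, 0, 0, 0, 0, 0, 0]
}}

```text
time: 14.32
tool_pos: [0.5509, 0.1039, 0.1343]
tool_rot: [0.0, 0.983, 0.182, 0.0]
contact_force: [-0.3, 1.3, 0.5]
opening: 0.0
gripper_force: 0.5
```

```bash
python3 arm.py|grep -v top
```

```text
[0.5509462  0.10393715 0.13433017] [-0.26737735  1.28116543  0.48663098]
scene 0.03 249.0 25
scene 0.045 247.0 17
scene 0.06 247.0 13
scene 0.075 236.50000000000003 2
```

Emit:
{"method": "send_rows", "body": {
  "steps": [0, 0.05, -0.05, 0, 0, 0, 0.05, -0.04, 0, 0, 0, 0, 0, 0, 0]
}}

```text
time: 14.67
tool_pos: [0.5519, 0.1031, 0.1343]
tool_rot: [0.0, 0.983, 0.182, 0.0]
contact_force: [-0.7, 0.7, -0.7]
opening: -0.0006
gripper_force: 0.5
```

```bash
python3 arm.py|grep -v top
```

```text
[0.55191544 0.10312767 0.13432494] [-0.71775876  0.72148185 -0.66185147]
scene 0.03 250.5 26
scene 0.045 249.0 17
scene 0.06 248.0 13
scene 0.075 None 0
```

Emit:
{"method": "send_rows", "body": {
  "steps": [0, 0.05, -0.05, 0, 0, 0, 0.05, -0.04, 0, 0, 0, 0, 0, 0, 0]
}}

```text
time: 15.02
tool_pos: [0.5529, 0.1022, 0.1343]
tool_rot: [0.0, 0.983, 0.182, -0.0]
contact_force: [-0.6, 1.2, 0.4]
opening: -0.0
gripper_force: 0.5
```

```bash
python3 arm.py|grep -v top
```

```text
[0.55290735 0.10218107 0.13431779] [-0.59641556  1.23063884  0.36130292]
scene 0.03 251.5 26
scene 0.045 249.5 18
scene 0.06 249.0 13
scene 0.075 249.5 2
```

Emit:
{"method": "send_rows", "body": {
  "steps": [0, 0.05, -0.05, 0, 0, 0, 0.05, -0.04, 0, 0, 0, 0, 0, 0, 0]
}}

```text
time: 15.37
tool_pos: [0.5536, 0.1016, 0.1343]
tool_rot: [-0.0, 0.983, 0.182, -0.0]
contact_force: [-1.8, 1.9, -0.1]
opening: -0.0
gripper_force: 1.1
```

```bash
python3 arm.py|grep -v top
```

```text
[0.55364363 0.10155308 0.13428908] [-1.7819409   1.92362267 -0.13280299]
scene 0.03 251.5 26
scene 0.045 250.0 17
scene 0.06 250.0 13
scene 0.075 None 0
```

Force is rising; one more small press confirms the stop.

Emit:
{"method": "send_rows", "body": {
  "steps": [0, 0.05, -0.03, 0, 0, 0, 0.05, -0.03, 0, 0, 0, 0, 0, 0, 0]
}}

```text
time: 15.72
tool_pos: [0.5539, 0.1014, 0.1342]
tool_rot: [-0.001, 0.983, 0.183, -0.001]
contact_force: [-5.0, 3.4, 0.7]
opening: 0.0
gripper_force: 2.7
```

```bash
python3 arm.py|grep -v top
```

```text
[0.55389926 0.10142572 0.13421612] [-5.0278516   3.38971156  0.74183748]
scene 0.03 252.0 25
scene 0.045 250.0 17
scene 0.06 250.0 13
scene 0.075 None 0
```

Emit:
{"method": "send_rows", "body": {
  "steps": [0, -0.3, 0.15, 0, 0, 0, -0.6, 0.3, 0, 0, 0, -0.9, 0.4, 0, 0, 0, -0.9, 0.4, 0, 0, 0, 0, 0, 2, 0, 0, 0, 0, 3, 0, 0, 0, 0, 3, 0, 0, 0, -3, 0, 1, 0, 0, -3, -1, 0, 0, 0, -3, -2, 0, 0, 0, -3, -3, 0, 0, 0, -3, -3, 0, 0, 0, -2, -3, 0, 0, 0, 0, -3, 0, 0, 0, 0, -3, 0, 0, 0, 0, -3, 0, 0, 0, 0, 0, 0, 0]
}}

```text
$.steps: bad value
```

```bash
python3 arm.py; python3 - <<'E'
from h import *
a=snap('top');b=snap('scene');print(spokes(a,C,(.05,.06,.07,.075)))
I=np.vstack([cv2.resize(c['frame'][y:y+50,x:x+100],None,fx=6,fy=6,interpolation=3) for c,x,y in((b,290,175),(a,255,160))])
cv2.imwrite('pics/f.png',I[:,:,::-1])
E
```

```text
[0.55391717 0.10142315 0.13421344] [-4.64353594  3.71010506  1.05845899]
top 0.03 None 0
top 0.045 None 0
top 0.06 None 0
top 0.075 None 0
scene 0.03 252.0 25
scene 0.045 250.5 18
scene 0.06 250.0 13
scene 0.075 None 0
[(np.float64(31.2), 93, np.float64(0.92)), (np.float64(31.2), 78, np.float64(0.94)), (np.float64(29.4), 62, np.float64(0.87)), (np.float64(31.7), 63, np.float64(0.89))]
```

View pics/f.png

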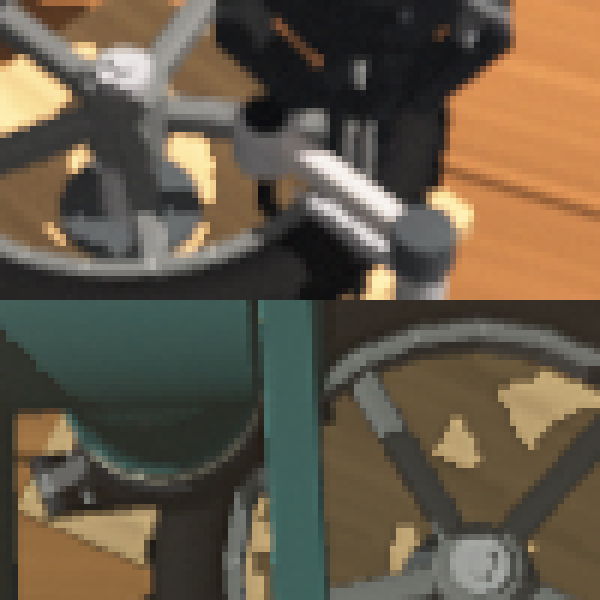

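The retreat was refused, so I miscounted its numbers. The picture shows the arm lying parallel over the pointer, with the head at (265,135) above the valve stem at (265,195). Resending.

Emit:
{"method": "send_rows", "body": {
  "steps": [0, -0.3, 0.15, 0, 0, 0, -0.6, 0.3, 0, 0, 0, -0.9, 0.4, 0, 0, 0, -0.9, 0.4, 0, 0, 0, 0, 0, 2, 0, 0, 0, 0, 3, 0, 0, 0, 0, 3, 0, 0, 0, -3, 0, 1, 0, 0, -3, -1, 0, 0, 0, -3, -2, 0, 0, 0, -3, -3, 0, 0, 0, -3, -3, 0, 0, 0, -2, -3, 0, 0, 0, 0, -3, 0, 0, 0, 0, -3, 0, 0, 0, 0, 0, 0, 0]
}}

```text
$.steps: bad value
```

```bash
python3 arm.py; python3 - <<'E'
from h import *
a=snap('top');print(spokes(a,C))
# head ring centroid test: brightness of pump head disc at z .152 about the mark
f=a['frame'].astype(np.float32);S=np.radians(67.7);ux=np.array([np.cos(S),np.sin(S)]);n=np.array([-ux[1],ux[0]])
for al in np.arange(-.02,.0201,.005):
    uv=np.array([proj(a,np.array([*(C+(.092+al)*ux+w*n),.152])) for w in np.arange(-.024,.0241,.004)],np.float32)
    print(cv2.remap(f,uv[:,:1].copy(),uv[:,1:].copy(),1)[:,0].mean(1).astype(int))
E
```

```text
[0.55390583 0.10142115 0.13425162] [-4.22144418  3.26337883  1.74982505]
top 0.03 None 0
top 0.045 None 0
top 0.06 None 0
top 0.075 None 0
scene 0.03 252.0 25
scene 0.045 250.5 18
scene 0.06 250.0 13
scene 0.075 None 0
[(np.float64(31.1), 106, np.float64(0.9)), (np.float64(31.3), 89, np.float64(0.93)), (np.float64(31.8), 72, np.float64(0.95)), (np.float64(32.1), 64, np.float64(0.87)), (np.float64(31.8), 52, np.float64(0.91))]
[79 80 80 84 82 81 81 77 71 61 77 84 84]
[79 81 81 84 81 72 57 74 87 84 83 82 83]
[74 80 77 67 71 84 84 84 84 83 83 83 83]
[45 65 77 81 83 83 83 83 83 83 83 84 87]
[77 84 83 83 83 83 83 83 83 84 91 91 88]
[ 83  83  83  83  83  83  84  84  87  80  86 141 127]
[82 83 82 82 86 80 73 68 78 65 54 55 71]
[82 83 85 90 97 40 32 35 40 45 54 85 95]
[89 91 56 42 41 38 38 35 34 34 33 33 33]
```

Emit:
{"method": "send_rows", "body": {
  "steps": [0, -0.3, 0.15, 0, 0, 0, -0.6, 0.3, 0, 0, 0, -0.9, 0.4, 0, 0, 0, -0.9, 0.4, 0, 0, 0, 0, 0, 2, 0, 0, 0, 0, 3, 0, 0, 0, 0, 3, 0, 0, -3, 0, 1, 0, 0, -3, -1, 0, 0, 0, -3, -2, 0, 0, 0, -3, -3, 0, 0, 0, -3, -3, 0, 0, 0, -2, -3, 0, 0, 0, 0, -3, 0, 0, 0, 0, -3, 0, 0, 0, 0, 0, 0, 0]
}}

```text
time: 17.5
tool_pos: [0.3578, -0.0695, 0.2245]
tool_rot: [0.002, 0.984, 0.179, 0.0]
contact_force: [0.1, -0.2, 0.5]
opening: 0.0002
gripper_force: 0.0
```

```bash
python3 arm.py; python3 - <<'E'
from h import *
a=snap('top');print(spokes(a,C))
f=a['frame'].astype(np.float32);S=np.radians(67.7);ux=np.array([np.cos(S),np.sin(S)]);n=np.array([-ux[1],ux[0]])
for al in np.arange(-.02,.0201,.005):
    uv=np.array([proj(a,np.array([*(C+(.092+al)*ux+w*n),.152])) for w in np.arange(-.024,.0241,.004)],np.float32)
    print(cv2.remap(f,uv[:,:1].copy(),uv[:,1:].copy(),1)[:,0].mean(1).astype(int))
E
```

```text
[ 0.35784952 -0.0694578   0.22448997] [ 0.11142323 -0.19744849  0.52421198]
top 0.03 245.5 20
top 0.045 246.0 15
top 0.06 246.5 10
top 0.075 247.0 7
scene 0.03 252.0 25
scene 0.045 250.5 16
scene 0.06 245.83333333333334 18
scene 0.075 240.21052631578948 19
[(np.float64(31.5), 174, np.float64(0.9)), (np.float64(31.3), 130, np.float64(0.94)), (np.float64(31.5), 113, np.float64(0.96)), (np.float64(31.7), 102, np.float64(0.97)), (np.float64(33.1), 113, np.float64(0.6))]
[78 79 79 82 81 79 79 78 80 79 77 77 76]
[78 80 80 83 80 79 71 84 69 72 77 78 76]
[ 78  80  80  89  91  80  61  75 135  78  70  77  76]
[ 79  80  81 111  56  43  43  43  94 148  86  76  91]
[ 60  70  87 114  42  44  44  43  74 154 102  82  93]
[ 98  78  65 122  57  42  42  48  96 159 101 135 123]
[102 109 101  85 136 121  96 123 163 127  88 101  98]
[ 40  47  48  48  61 145 169 172 105  90 100  99  91]
[ 42  41  41  36  43 136 170 166  78  34  39  38  40]
```

```bash
python3 -c "
from plant import job_done; print(job_done())"
```

```text
the job is handed in; nothing more can be done
None
```

The job is handed in: the valve stands at the pointer to within about 1 mm, the pump arm is against its stop with the head over the valve, and the robot is clear; the tub and loose tools were never approached, though I did not look at them again at the end.

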